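# Load a square optical cell into a sprung cell holder

### The arm

A 6-joint arm with a two-finger parallel gripper is mounted at the origin on the work surface. World frame = base frame: x ahead of the robot, y to its left, z up, the work surface at z = 0. Lengths are in mm, angles in degrees, forces in N, time in s.
With the tool pointing down it reaches from about 300 to 850 mm from the base axis. Payload 4.2 kg.
Tool frame: the origin (TCP) lies on the centre line of the jaws, within the pads' length; the fingertips stand 11 mm ahead of it and the grasp point (between the pads) lies 8 mm behind it; z points along the fingers, y is the line along which they close (so a half turn about z gives the same grasp; the last joint's range is limited). The gripper opens to 91 mm and grips with 3 to 60 N. Pads are 32 mm wide; open, the fingers measure 118 mm over their backs; the gripper's body (76 mm by 178 mm) begins 60 mm behind the grasp point.
Start: joints at [-1.146, 18.312, 89.639, -0, 72.044, -1.146], TCP at [575.015, 0, 224.976] pointing down, gripper open.
Joint ranges: [-177.97, 177.97], [-48.28, 115.42], [12.27, 149.76], [-77.06, 257.06], [2.81, 150.46], [-146.56, 146.56]. Speed limits (degrees/s): [147.25, 147.25, 180, 180, 180, 180].

### API

Orientations are given as [roll, pitch, yaw] about the fixed x, y, z axes, in that order (R = Rz(yaw) Ry(pitch) Rx(roll)).
In Python, from workcell import env, grab_frame, camera_model, models gives the robot as it stands.
- The arm moves only by the shell command python3 -m crank 'ROWS' [FORCE]. ROWS is text: rows parted by semicolons, each of 7 numbers parted by spaces: the closure, from -1 (fully open) to 1 (shut), so that 0 is half open, then the shift along the tool's x, y, z in mm, then the turn, a rotation vector about the tool's x, y, z in degrees. A call has 1 to 10 rows; each row shifts and turns the commanded pose from where the row before left it, along the tool's axes as they then stand; what a row does not reach is not made up. A row lasts 1/8 s, in which the tool goes at most 62.5 mm and 10.7 degrees, less where a joint would pass 70% of its speed; a pose out of reach is approached as far as the arm can. A call is refused whole if a number of a shift passes 62.5 or a number of a turn 10.7, either way. A call with a gripper value outside its range is refused whole. The fingers move at their own pace and stop on an object; FORCE is the grip in N (left out, the last holds). Time passes only in rows, so rows that do not move let the fingers close. It gives the time, the measured TCP pose, the force, the opening and the grip force at its end, in the units of the state.
- env.state(): the state, without advancing time (a new reading comes with each control period).
- grab_frame(name): name is "scene" or "side" or "wrist"; returns the picture (384x512x3 uint8, blue, green, red); there is no depth.
- camera_model(name): a dict with "K" (3x3 intrinsics, pixels), "R" (3x3) and "t" (3): a world point X has camera coordinates R X + t; the wrist camera has in their place "mount" (4x4, takes a point from camera to tool coordinates, whose origin is the TCP and whose axes are the flange's). Camera axes: x right, y down, z forward; pixel columns grow to the right and rows downward; lengths in mm; the calibration is good to about 2 mm. A picture is of the moment at which its call begins: read the wrist's pose just before it. camera_model takes no time and is no camera call.
- env.job_done(): hands the job in; it is judged then, once.
Trained networks look in the newest picture that a camera, given by its name, has taken for a name from the list of things; names that differ only in an ending like _2 or _b are one class to them, and where a whole thing is asked for, a point or a joint stands for the part that bears it (a point fixed in the world has none). Each returns a list of dicts, best first, with "p" (0 to 1); they miss things now and then, are a little off and sometimes report something else, mostly with a low value. They report only what shows in the picture. A call takes as long as a camera call.
- models.search_frame(name, camera): "point" ([x, y, z] in mm, in world coordinates, good to about 4 mm: the middle of the surface that is visible of it).
The state is a dict: "time_s": time; "qpos": joint angles; "qvel": joint speeds; "effort": joint torques, N m; "ee_pos": TCP position; "ee_rot": TCP orientation; "force": force on the tool from outside, world axes, zero at the start; "torque": the same for the moment, N m; "gripper_width": finger opening in mm; "gripper_force": force on a finger pad.
Only numpy, scipy, OpenCV 4.12 (cv2) and the standard library are available. Lean on these libraries where they do the work, as an engineer would, in place of code of your own. Each camera call takes 0.05 s, during which the arm holds its last target. There are 200 camera calls.

### The job

Lift the blue-capped optical cell out of the rack by its two frosted sides and load it into the cell holder of the photometer bench, so that its clear faces face the lamp and the detector: press a clear face against the white sprung pad, push the pad back gently, lower the cell behind the low steel stop, let it down fully onto the bed and let go. Do not put the fingers on the clear faces, do not ram the pad against the end of its travel or bear hard on the cell, and leave the other cells, the beaker, the marker and the slide box where they are.

Things in the scene. Friction and masses are not known exactly. Their poses are not given: they have to be found in the camera images.
- cell_mid (a point): Square glass cell with a blue cap, to be loaded: 25 x 25 mm, 66 mm tall (glass 56, then a round cap 22 mm across, 10 high), about 70 g. This point is on its axis half-way up, 33 mm above its underside; z up. Its two clear faces look along its own +x and -x, its two opaque grey frosted faces (25 mm wide, to hold it by) along its own +y and -y. Either clear face may face the lamp.
- bench: Photometer bench, fixed: aluminium rail 400 x 40 mm with a grey lamp unit on its -x end and a black detector unit on its +x end; x is the light path, z up, origin on the table under mid-rail. From mid-rail, lens tubes end 60 mm away on each side; the lamp and detector boxes begin 90 and 95 mm away and rise at most 76 mm above the cell bed. The cell holder stands between the tubes.
- rail_mid (a point): Point on the rail's centre line at mid-length, 34 mm above the table: the height of the flat bed on which the cell must stand. Axes as the bench. The black cell holder with this bed is clamped on the rail, square to it, its middle anywhere up to 24 mm to either side (along x) of this point: its exact place is not reported, see or feel it. Guides 9 mm high flank it, 29 mm apart, flared at the top.
- beam_mid (a point): Point on the light axis 28 mm above rail_mid. The holder, from its own middle: to +x a steel stop 4 mm thick and 9 mm high above the bed, its face 13 mm away; to -x the white sprung pad, an upright frame 24 mm wide, 1.5 to 48.5 mm above the bed, its flat face 9 mm away at rest. The empty gap is 21.5 mm: the 25 mm cell goes in only with the pad pushed back, and then the pad holds it on the stop.
- lamp_lens (a point): Centre of the lamp's lens on the light axis, 60 mm to the -x side of mid-rail, facing the pad. The pad slides back towards it along x on a spring: 4 N at first touch, 7.5 N pushed back 3.5 mm (as with the cell loaded), 10.5 N at 6.5 mm, where its travel ends hard. Over 15 N between cell and pad is ramming; over 35 N on the bed is too hard. The pad rubs on the cell sliding down (friction about 0.6).
- cell_b_mid (a point): A like cell with a white cap in the same rack, to be left alone; its point half-way up.
- cell_c_mid (a point): A like cell with a yellow cap in the same rack, to be left alone; its point half-way up.
- rack: White plastic cell rack, 170 x 52 x 16 mm, fixed; origin under its centre, long along its own x. Three square wells 27 mm wide and 9 mm deep, 54 mm apart along x, hold the three cells, which stand 57 mm out of it, their frosted faces to the rack's long sides. Which cell stands in which well varies.
- beaker: Small glass beaker, 64 mm across, 75 mm high; origin under the centre. Leave alone.
- marker: Black and red marker pen, lying, 127 mm long, 13 mm thick; origin under its middle. Leave alone.
- slidebox: Green box of slides with a white lid, 87 x 34 x 34 mm; origin under the centre. Leave alone.

How it is judged:
By the outcome, as a careful person would: the job done as asked, in the order asked, and still so for the second after the job is handed in, with the robot touching nothing.
It also fails if it takes over 58 s, if anything falls off the work surface, if the arm or the gripper's body presses on something with over 40 N, if the wrist force passes 120 N, or if a joint passes its speed limit or range.

## Working session

There is one attempt and no reset: what is moved stays moved. The work goes in short steps, Python scripts to look and compute and a shell command to move; the robot and the scene stay as the last step left them, time stands still between calls to the robot, and variables do not carry over. Pictures are saved under pics/ and viewed, at most 10 in all, crops included, and the job is handed in when it is done.

```bash
mkdir -p pics; ls; python3 - <<'E'
from workcell import env, grab_frame, camera_model, models
import cv2,numpy as np
s=env.state();print({k:np.round(v,2).tolist() for k,v in s.items()})
ims=[grab_frame(n) for n in("scene","side")]
cv2.imwrite("pics/scene.png",ims[0]);cv2.imwrite("pics/side.png",ims[1])
for c in("scene","side"):
  m=camera_model(c);print(c,np.round(-m["R"].T@m["t"]),np.round(m["K"]).tolist())
  for n in("cell_mid","bench","rail_mid","beam_mid","lamp_lens","rack","beaker","marker","slidebox"):
    print(n,[(np.round(d["point"]).tolist(),round(d["p"],2)) for d in models.search_frame(n,c)[:4]])
E
```

```text
pics
{'time_s': 0.0, 'qpos': [-1.14, 18.35, 89.71, -0.0, 72.04, -1.15], 'qvel': [-0.09, 0.02, -0.11, 0.05, 0.02, 0.07], 'effort': [-0.0, -41.25, -23.2, 0.07, 0.05, -0.0], 'ee_pos': [574.51, 0.02, 224.11], 'ee_rot': [-179.9, -0.0, 90.0], 'force': [-0.72, -0.34, 0.48], 'torque': [-0.02, 0.01, -0.06], 'gripper_force': 0.0, 'gripper_width': 91.29}
scene [1267.  528.  632.] [[375.0, 0.0, 258.0], [0.0, 375.0, 183.0], [0.0, 0.0, 1.0]]
cell_mid [([551.0, 263.0, 49.0], 0.61)]
bench [([627.0, -64.0, 67.0], 0.57)]
rail_mid [([626.0, -64.0, 68.0], 0.57)]
beam_mid [([623.0, -61.0, 71.0], 0.71)]
lamp_lens [([626.0, -66.0, 71.0], 0.55)]
rack [([552.0, 269.0, 18.0], 0.6)]
beaker [([448.0, 400.0, 53.0], 0.78)]
marker [([432.0, 31.0, 13.0], 0.68)]
slidebox [([554.0, 266.0, 17.0], 0.69)]
side [ 410. -778.  586.] [[368.0, 0.0, 258.0], [0.0, 368.0, 195.0], [0.0, 0.0, 1.0]]
cell_mid [([540.0, 247.0, 45.0], 0.68)]
bench [([588.0, -308.0, 80.0], 0.62)]
rail_mid [([592.0, -311.0, 82.0], 0.9)]
beam_mid [([590.0, -311.0, 83.0], 0.59)]
lamp_lens [([590.0, -308.0, 80.0], 0.76)]
rack [([540.0, 212.0, 14.0], 0.73)]
beaker [([429.0, 375.0, 51.0], 0.84)]
marker [([429.0, 18.0, 13.0], 0.47)]
slidebox [([400.0, -360.0, 38.0], 0.76)]
```

View pics/scene.png

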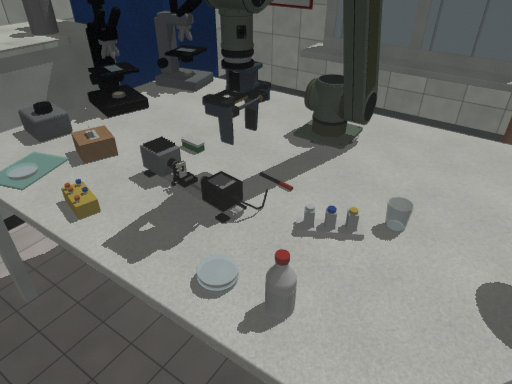

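View pics/side.png

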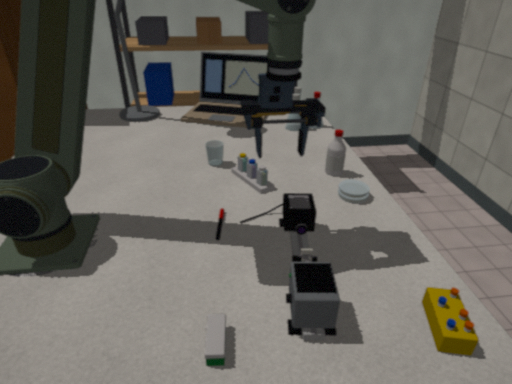

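Scene: caps white (310,207), blue (332,209), yellow (353,211), lamp box (162,155), detector (222,190). Side: yellow (243,156), blue (252,163), white (262,171), detector (299,210), lamp (315,290).

```bash
cat > h.py <<'E'
from workcell import env, grab_frame, camera_model, models
import cv2,numpy as np
from scipy.spatial.transform import Rotation as Ro
def Rt(s): return Ro.from_euler('xyz',s["ee_rot"],degrees=True).as_matrix()
def cam(c,s=None):
    m=camera_model(c); K=np.array(m["K"])
    if c!="wrist": return K,np.array(m["R"]),np.array(m["t"])
    M=np.array(m["mount"]); R=Rt(s)@M[:3,:3]; o=Rt(s)@M[:3,3]+s["ee_pos"]
    return K,R.T,-R.T@o
def atz(cm,uv,z):
    K,R,t=cm; o=-R.T@t; d=R.T@np.linalg.solve(K,[uv[0],uv[1],1]); return o+d*(z-o[2])/d[2]
def proj(cm,X):
    K,R,t=cm; p=K@(R@np.array(X,float)+t); return p[:2]/p[2]
E
python3 - <<'E'
from h import *
for c,l in(("scene",[(310,207),(332,209),(353,211)]),("side",[(262,171),(252,163),(243,156)])):
  for p in l: print(c,p,atz(cam(c),p,68).round())
print(np.round(camera_model("wrist")["mount"],2),np.round(camera_model("wrist")["K"]))
for c in("scene","side"):
  K=cam(c)
  print(c, atz(K,{"scene":(183,176),"side":(302,245)}[c],60).round())
im=cv2.imread("pics/scene.png")[120:240,120:270];cv2.imwrite("pics/sc2.png",cv2.resize(im,None,fx=5,fy=5,interpolation=2))
E
```

```text
scene (310, 207) [564. 209.  68.]
scene (332, 209) [541. 259.  68.]
scene (353, 211) [518. 305.  68.]
side (262, 171) [564. 190.  68.]
side (252, 163) [541. 246.  68.]
side (243, 156) [518. 299.  68.]
[[  -0.     -0.97   -0.26   74.3 ]
 [   1.      0.     -0.     -1.28]
 [   0.     -0.26    0.97 -159.39]
 [   0.      0.      0.      1.  ]] [[330.   0. 255.]
 [  0. 330. 191.]
 [  0.   0.   1.]]
scene [ 630. -167.   60.]
side [ 603. -155.   60.]
```

View pics/sc2.png

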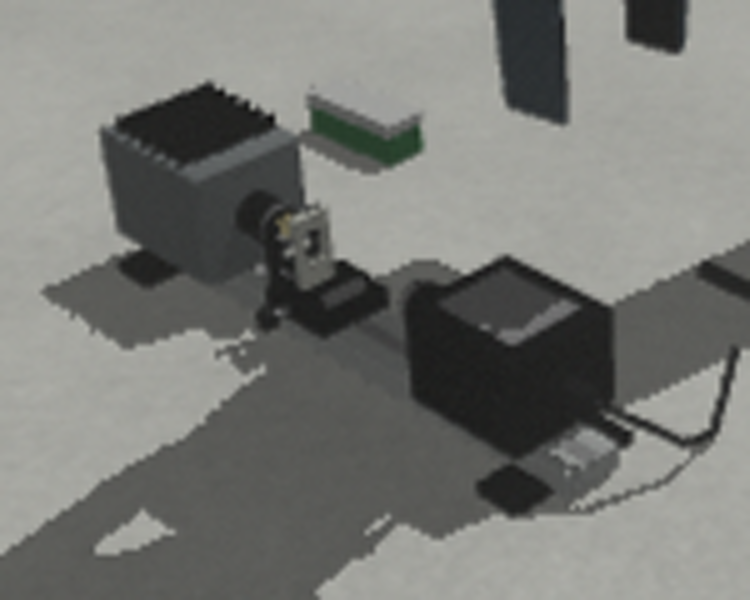

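Lamp at crop (200,180), detector at (510,350), holder and white pad between them near the lamp side, stop plate at about crop (345,290).

```bash
python3 -m crank '-1 50 -7 0 0 0 0;-1 50 -7 0 0 0 0;-1 50 -7 0 0 0 0;-1 50 -7 0 0 0 0;-1 50 -6 0 0 0 0;-1 0 0 0 0 0 -8;-1 0 0 0 0 0 -8;-1 0 0 0 0 0 -8;-1 0 0 0 0 0 0;-1 0 0 0 0 0 0'
python3 - <<'E'
from h import *
s=env.state();im=grab_frame("wrist");cv2.imwrite("pics/w1.png",im)
print(s["time_s"],s["ee_pos"],s["ee_rot"])
for n in("cell_mid","rack"): print(n,[(np.round(d["point"]).tolist(),round(d["p"],2)) for d in models.search_frame(n,"wrist")[:4]])
np.save("w1.npy",[s["ee_pos"],s["ee_rot"]])
E
```

```text
time_s: 2.25
ee_pos: [541.0, 250.0, 225.0]
ee_rot: [180.0, 0.0, 113.9]
force: [-0.2, -0.3, 0.9]
gripper_width: 91.2
gripper_force: 0.0
2.25 [541.02724844 249.9678289  224.96337799] [1.79996394e+02 2.89709002e-03 1.13886687e+02]
cell_mid [([539.0, 262.0, 63.0], 0.65)]
rack [([540.0, 274.0, 18.0], 0.55)]
```

View pics/w1.png

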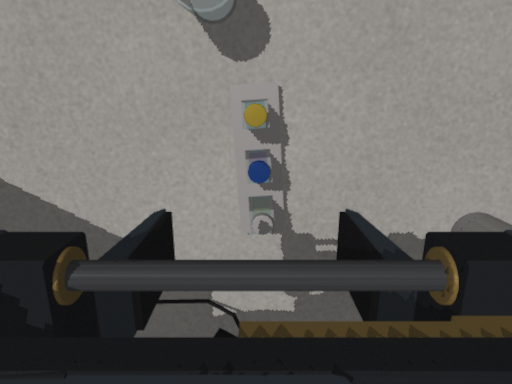

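Caps: yellow (255,115), blue (259,172), white (262,223); rack is slightly turned relative to the gripper (left edge (234,85) to (241,232)). Segment the caps for precision.

```bash
python3 - <<'E'
from h import *
a=np.load("w1.npy");s=dict(ee_pos=a[0],ee_rot=a[1]);c=cam("wrist",s)
im=cv2.imread("pics/w1.png");hsv=cv2.cvtColor(im,cv2.COLOR_BGR2HSV)
P={}
for n,lo,hi in(("y",(18,150,90),(35,255,255)),("b",(105,150,50),(130,255,255))):
  m=cv2.inRange(hsv,lo,hi);m[260:]=0
  k,l,st,ce=cv2.connectedComponentsWithStats(m);i=1+np.argmax(st[1:,4]);P[n]=atz(c,ce[i],72.5);print(n,ce[i],st[i],P[n].round(1))
d=P["y"]-P["b"];print(np.hypot(*d[:2]),np.degrees(np.arctan2(d[1],d[0])))
g=cv2.GaussianBlur(cv2.cvtColor(im,6),(3,3),0)
# rack edges: left
print([ (v, im[v,225:290].mean(1).astype(int).tolist()) for v in (140,)])
for u,v in((234,85),(241,232),(279,86)): print(atz(c,(u,v),16).round(1))
R=Rt(s);
D=P["b"]-s["ee_pos"];print("tool delta",R.T@np.array([D[0],D[1],0]))
E
```

```text
y [255.04675325 114.77922078] [244 104  23  23 385] [514.4 307.4  72.5]
b [258.66666667 171.44722222] [249 161  21  22 360] [539.1 260.2  72.5]
53.29303658860686 117.62447793010368
[(140, [149, 148, 145, 143, 144, 149, 152, 152, 149, 142, 142, 142, 142, 142, 142, 142, 142, 142, 142, 142, 142, 142, 142, 142, 142, 142, 142, 141, 141, 141, 142, 141, 134, 112, 112, 104, 82, 82, 82, 82, 82, 83, 83, 83, 82, 82, 82, 83, 82, 82, 82, 82, 83, 82, 82, 84, 86, 85, 85, 84, 85, 85, 85, 110, 148])]
[482.3 324.7  16. ]
[555.1 173.8  16. ]
[526.4 343.1  16. ]
tool delta [ 1.01381542e+01  2.38815414e+00 -3.62321841e-04]
```

```bash
python3 -m crank '-1 10 2.4 40 0 0 0;-1 0 0 40 0 0 -2.9;-1 0 0 35 0 0 0;-1 0 0 0 0 0 0;-1 0 0 0 0 0 0'
python3 - <<'E'
from h import *
s=env.state();im=grab_frame("wrist");cv2.imwrite("pics/w2.png",im)
c=cam("wrist",s);hsv=cv2.cvtColor(im,cv2.COLOR_BGR2HSV);P={}
for n,lo,hi in(("y",(18,150,90),(35,255,255)),("b",(105,150,50),(130,255,255))):
  m=cv2.inRange(hsv,lo,hi);m[300:]=0
  k,l,st,ce=cv2.connectedComponentsWithStats(m);i=1+np.argmax(st[1:,4]);P[n]=atz(c,ce[i],72.5);print(n,ce[i],st[i],P[n].round(1))
d=P["y"]-P["b"];print(np.hypot(*d[:2]),np.degrees(np.arctan2(d[1],d[0])))
D=P["b"]-s["ee_pos"];print(s["ee_pos"],s["ee_rot"],"tool delta",Rt(s).T@np.array([D[0],D[1],0]))
E
```

```text
time_s: 3.02
ee_pos: [540.1, 260.5, 111.4]
ee_rot: [179.9, 0.0, 116.9]
force: [0.2, 0.6, 0.0]
gripper_width: 91.5
gripper_force: 0.0
y [253.53601695 138.70974576] [237 121  35  36 944] [514.3 307.6  72.5]
b [254.5528169  221.96244131] [239 205  32  34 852] [538.6 260.8  72.5]
52.74724201312536 117.50312052945887
[540.10046253 260.53608553 111.36508802] [1.79860590e+02 4.79819465e-03 1.16877924e+02] tool delta [ 0.88383159 -1.19964248 -0.00299295]
```

View pics/w2.png

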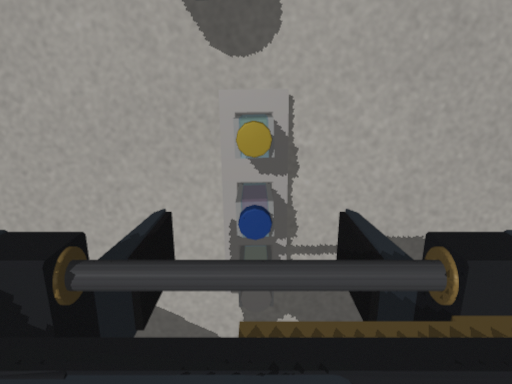

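Blue cap at (254,222) is centred between the fingers, rack edges vertical. Descend and grip.

```bash
python3 -m crank '-1 0.9 -0.6 30 0 0 0;-1 0 0 30 0 0 0;-1 0 0 16.4 0 0 0;-1 0 0 0 0 0 0;0 0 0 0 0 0 0;0.4 0 0 0 0 0 0;0.4 0 0 0 0 0 0' 20; python3 -m crank '0.6 0 0 0 0 0 0;0.6 0 0 0 0 0 0;0.6 0 0 0 0 0 0;0.6 0 0 0 0 0 0' 20
```

```text
time_s: 3.95
ee_pos: [538.6, 260.8, 34.3]
ee_rot: [179.9, 0.0, 116.9]
force: [-0.3, 0.9, -0.2]
gripper_width: 64.2
gripper_force: 0.0
time_s: 4.45
ee_pos: [538.7, 260.9, 33.7]
ee_rot: [179.9, 0.0, 116.9]
force: [0.0, 0.8, 0.5]
gripper_width: 24.9
gripper_force: 20.0
```

```bash
python3 -m crank '0.7 0 0 0 0 0 0;0.7 0 0 -5 0 0 0;0.7 0 0 -10 0 0 0;0.7 0 0 -20 0 0 0;0.7 0 0 -40 0 0 0;0.7 0 0 -50 0 0 0;0.7 0 0 -50 0 0 0;0.7 0 0 -25 0 0 0;0.7 0 0 0 0 0 0;0.7 0 0 0 0 0 0' 22
```

```text
time_s: 5.7
ee_pos: [537.1, 260.1, 232.2]
ee_rot: [-179.8, -0.0, 116.9]
force: [0.3, 0.1, -0.5]
gripper_width: 25.3
gripper_force: 22.0
```

```bash
python3 -m crank '0.7 0 0 0 0 0 8.5;0.7 0 0 0 0 0 8.5;0.7 0 0 0 0 0 8.5;0.7 0 0 0 0 0 8.5'; python3 -m crank '0.7 -30 8 0 0 0 0;0.7 -50 13 0 0 0 0;0.7 -55 15 0 0 0 0;0.7 -55 15 0 0 0 0;0.7 -55 15 0 0 0 0;0.7 -55 15 0 0 0 0;0.7 -55 15 0 0 0 0;0.7 -50 13 0 0 0 0;0.7 -45 12 0 0 0 0;0.7 -28 7 0 0 0 0'; python3 -m crank '0.7 0 0 0 0 0 0;0.7 0 0 0 0 0 0;0.7 0 0 0 0 0 0'
python3 - <<'E'
from h import *
s=env.state();im=grab_frame("wrist");cv2.imwrite("pics/w3.png",im)
np.save("w3.npy",[s["ee_pos"],s["ee_rot"]])
E
```

```text
time_s: 6.2
ee_pos: [537.1, 260.1, 231.2]
ee_rot: [-179.8, 0.1, 82.6]
force: [-0.7, 0.3, -0.3]
gripper_width: 25.1
gripper_force: 22.0
time_s: 7.45
ee_pos: [605.1, -231.5, 230.9]
ee_rot: [-179.7, -0.1, 82.8]
force: [-0.0, 0.6, -0.9]
gripper_width: 25.0
gripper_force: 22.0
time_s: 7.82
ee_pos: [605.9, -228.1, 233.1]
ee_rot: [-179.9, -0.0, 83.0]
force: [-0.6, -0.3, 0.0]
gripper_width: 25.0
gripper_force: 22.0
```

View pics/w3.png

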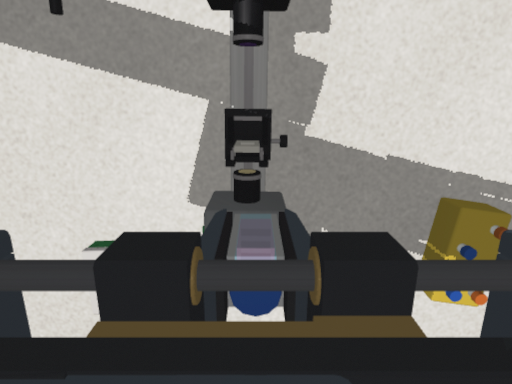

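Rail runs up the image at u≈248: detector tube end ≈(248,42), lamp tube end ≈(247,173), holder with stop near (248,118), pad near (247,150). Zooming.

```bash
python3 - <<'E'
import cv2,numpy as np
im=cv2.imread("pics/w3.png")[98:208,190:300];im=(255*(im/255.)**.5).astype('uint8')
im=cv2.resize(im,(600,600),interpolation=2)
for i in range(0,110,10):
  cv2.putText(im,str(98+i),(0,int(i*600/110)+4),0,.4,(0,0,255));cv2.line(im,(25,int(i*600/110)),(35,int(i*600/110)),(0,0,255))
  cv2.putText(im,str(190+i),(int(i*600/110)-8,595),0,.35,(0,0,255));cv2.line(im,(int(i*600/110),575),(int(i*600/110),585),(0,0,255))
cv2.imwrite("pics/w3c.png",im)
E
```

```text
(no output)
```

View pics/w3c.png

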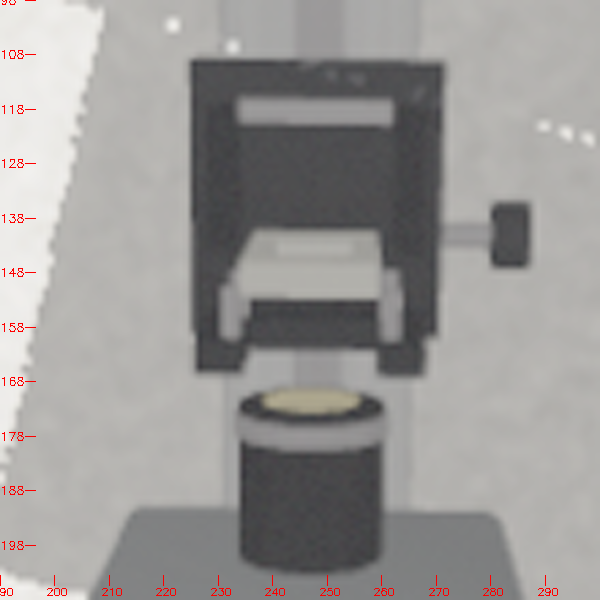

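```bash
python3 - <<'E'
from h import *
a=np.load("w3.npy");s=dict(ee_pos=a[0],ee_rot=a[1]);c=cam("wrist",s)
print("cam",(-c[1].T@c[2]).round(1),a)
pt=lambda n,u,v,z:print(n,atz(c,(u,v),z).round(1))
pt("stop L",233.5,120.7,43);pt("stop R",262,120.9,43);pt("stop far L",233.5,116,43);pt("stop far R",262,116,43)
pt("bedcorner L",225.2,109.5,38);pt("R",271,109.5,38)
pt("pad bot L",237,140.3,35.5);pt("pad bot R",259,140.3,35.5)
pt("pad top L",234,147,82.5);pt("pad top R",260,147,82.5)
pt("pad top back L",233.5,152.5,82.5);pt("pad top back R",259.5,152.5,82.5)
pt("lens",247,172,62);pt("tube L",234,175,62);pt("tube R",260.5,175,62);pt("det",248.5,42,62)
im=cv2.imread("pics/w3.png");g=cv2.cvtColor(im,6).astype(int)
print("stopcol",g[106:160,242].tolist());print("tubeL row185",g[185,228:268].tolist());print("det row25",g[25,225:272].tolist())
print("row118",g[118,220:276].tolist());print("row150",g[150,222:274].tolist());print("col248 det",g[30:50,248].tolist())
E
```

```text
cam [ 613.8 -154.5  392.6] [[ 6.05903790e+02 -2.28145742e+02  2.33136002e+02]
 [-1.79936259e+02 -3.68803702e-02  8.29795025e+01]]
stop L [ 588.6 -170.2   43. ]
stop R [ 617.9 -174.    43. ]
stop far L [ 589.3 -165.5   43. ]
stop far R [ 618.5 -169.1   43. ]
bedcorner L [ 581.3 -158.1   38. ]
R [ 628.7 -163.9   38. ]
pad bot L [ 588.9 -191.5   35.5]
pad bot R [ 612.4 -194.3   35.5]
pad top L [ 588.6 -192.4   82.5]
pad top R [ 612.8 -195.4   82.5]
pad top back L [ 587.4 -197.5   82.5]
pad top back R [ 611.7 -200.5   82.5]
lens [ 596.5 -221.8   62. ]
tube L [ 582.9 -223.3   62. ]
tube R [ 609.8 -226.6   62. ]
det [ 613.7 -100.5   62. ]
stopcol [111, 111, 90, 29, 26, 23, 24, 26, 25, 37, 71, 92, 93, 88, 67, 24, 24, 23, 26, 25, 24, 24, 24, 24, 24, 24, 24, 24, 24, 24, 24, 24, 23, 24, 69, 102, 113, 122, 116, 107, 115, 122, 122, 121, 121, 116, 85, 22, 20, 18, 20, 22, 22, 22]
tubeL row185 [130, 129, 121, 105, 108, 93, 17, 19, 18, 18, 17, 19, 20, 20, 20, 21, 20, 19, 21, 20, 21, 22, 21, 21, 21, 21, 21, 20, 19, 20, 20, 27, 73, 108, 109, 109, 105, 113, 124, 125]
det row25 [210, 211, 212, 213, 206, 191, 195, 175, 92, 19, 18, 20, 18, 19, 19, 21, 21, 22, 23, 22, 23, 25, 30, 40, 33, 23, 23, 22, 24, 23, 25, 22, 22, 19, 22, 21, 19, 28, 77, 114, 113, 113, 108, 111, 128, 126, 126]
row118 [128, 126, 126, 128, 111, 25, 24, 23, 19, 19, 19, 18, 21, 48, 82, 93, 93, 94, 93, 93, 93, 92, 93, 92, 92, 93, 93, 93, 93, 93, 93, 93, 92, 93, 93, 93, 93, 93, 93, 93, 93, 80, 35, 19, 20, 18, 20, 21, 21, 25, 24, 79, 125, 124, 123, 124]
row150 [128, 127, 109, 42, 22, 25, 22, 23, 39, 63, 76, 93, 116, 121, 121, 122, 122, 122, 122, 122, 121, 122, 122, 121, 122, 122, 122, 122, 121, 122, 122, 122, 122, 122, 122, 122, 119, 102, 81, 86, 76, 48, 24, 25, 23, 23, 23, 24, 65, 112, 127, 126]
col248 det [23, 21, 22, 30, 70, 96, 95, 96, 87, 58, 21, 18, 28, 35, 31, 30, 71, 101, 100, 100]
```

```bash
python3 - <<'E'
from h import *
from scipy.optimize import least_squares
a=np.load("w3.npy");s=dict(ee_pos=a[0],ee_rot=a[1]);c=cam("wrist",s)
im=cv2.imread("pics/w3.png");hsv=cv2.cvtColor(im,cv2.COLOR_BGR2HSV)
m=cv2.inRange(hsv,(105,130,40),(130,255,255));m[:,:215]=0;m[:,300:]=0;m[:285]=0;m[318:]=0
for v in range(290,318,4):
  w=np.where(m[v])[0]; print(v,w.min() if len(w) else None,w.max() if len(w) else None)
R=Rt(s)
for zt in(-28,-38): print("expected cap axis", proj(c,R@np.array([0,0,zt])+s["ee_pos"]))
g=cv2.cvtColor(im,6).astype(float)
def mid(v,l,r,th):
  i=np.where(g[v,l:r]<th)[0]; lo=l+i[0];hi=l+i[-1]
  lo-= (th-g[v,lo])/(g[v,lo-1]-g[v,lo]); hi+=(th-g[v,hi])/(g[v,hi+1]-g[v,hi]); return (lo+hi)/2,lo,hi
P=[]
for v in(182,185,188,191): q=mid(v,230,268,55);p=atz(c,(q[0],v),62);P.append(p);print("lamp",v,np.round(q,1),p.round(2))
for v in(18,22,26,30): q=mid(v,229,268,55);p=atz(c,(q[0],v),62);P.append(p);print("det",v,np.round(q,1),p.round(2))
P=np.array(P);l=P[:4].mean(0);d=P[4:].mean(0);y=np.degrees(np.arctan2(*(d-l)[1::-1]));print("yaw",y)
q=mid(185,230,268,55)
E
```

```text
290 None None
294 230 280
298 232 279
302 233 277
306 236 274
310 241 269
314 250 260
expected cap axis [258.41237677 275.36182183]
expected cap axis [258.62764629 287.63220433]
lamp 182 [246.5 233.5 259.6] [ 594.71 -232.19   62.  ]
lamp 185 [246.6 233.5 259.6] [ 594.31 -235.35   62.  ]
lamp 188 [246.6 233.5 259.6] [ 593.9  -238.52   62.  ]
lamp 191 [246.6 233.2 259.9] [ 593.49 -241.7    62.  ]
det 18 [247.9 233.2 262.5] [615.65 -80.47  62.  ]
det 22 [248.  233.5 262.6] [615.4  -83.78  62.  ]
det 26 [248.  233.5 262.5] [614.95 -87.07  62.  ]
det 30 [247.9 233.5 262.3] [614.39 -90.37  62.  ]
yaw 82.10953096978345
```

Cap in hand shows ~1.3 mm (y) / 1.6 mm (x) camera offset; corrected. Move over the holder with 7 mm clearance to the pad, then descend to 13 mm above the bed.

```bash
python3 -m crank '0.7 20 -3 0 0 0 0.5;0.7 20 -3 0 0 0 0;0.7 14.7 -2.7 0 0 0 0;0.7 0 0 40 0 0 0;0.7 0 0 40 0 0 0;0.7 0 0 25 0 0 0;0.7 0 0 0 0 0 0;0.7 0 0 0 0 0 0'
python3 - <<'E'
from h import *
ims=[]
for n in("scene","side"):
  im=grab_frame(n);u,v=proj(cam(n),[603,-178,75]).astype(int);print(n,u,v)
  im=im[v-45:v+45,u-33:u+33];ims.append(cv2.resize((255*(im/255.)**.6).astype('uint8'),(396,540),interpolation=2))
cv2.imwrite("pics/ab.png",np.hstack(ims))
E
```

```text
time_s: 8.88
ee_pos: [605.5, -174.1, 129.9]
ee_rot: [179.9, 0.0, 82.4]
force: [0.8, -0.4, 0.2]
gripper_width: 24.8
gripper_force: 22.0
scene 186 166
side 304 246
```

View pics/ab.png

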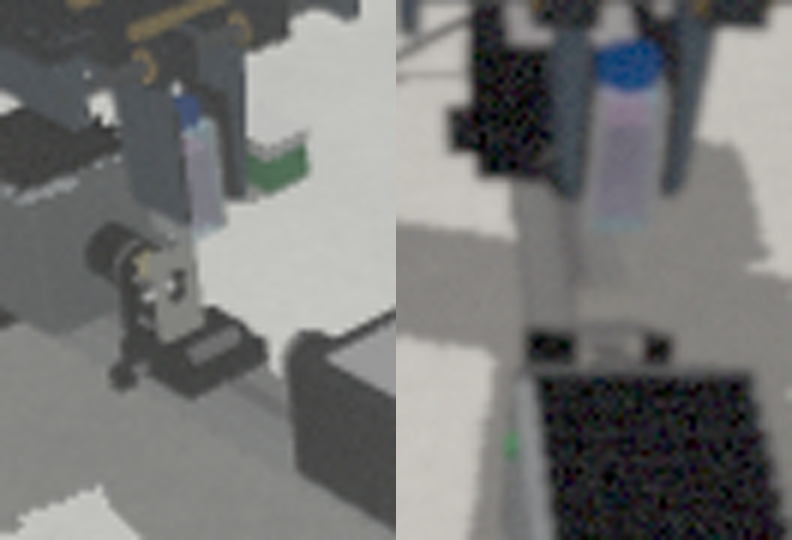

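The cell hangs upright (scene crop (205,180)), bottom just above the pad top, on the stop side of the pad; side view shows it laterally over the holder. Descend.

```bash
python3 -m crank '0.7 0 0 15 0 0 0;0.7 0 0 15 0 0 0;0.7 0 0 15 0 0 0;0.7 0 0 10 0 0 0;0.7 0 0 0 0 0 0;0.7 0 0 0 0 0 0'
python3 -m crank '0.7 -2 0 0 0 0 0;0.7 -2 0 0 0 0 0;0.7 0 0 0 0 0 0'; python3 -c "
from h import *
print(np.mean([(grab_frame('side'),np.r_[env.state()['force'],env.state()['ee_pos']])[1] for _ in range(6)],0).round(2))"
```

```text
time_s: 9.72
ee_pos: [604.9, -174.3, 73.9]
ee_rot: [180.0, 0.0, 82.4]
force: [-0.2, 0.7, -0.4]
gripper_width: 25.2
gripper_force: 22.0
time_s: 10.1
ee_pos: [604.1, -178.1, 73.9]
ee_rot: [180.0, -0.0, 82.4]
force: [-0.6, 1.2, -0.8]
gripper_width: 24.5
gripper_force: 22.0
[ 1.1000e-01  6.3000e-01 -2.9000e-01  6.0412e+02 -1.7811e+02  7.3700e+01]
```

```bash
for i in 1; do python3 -m crank '0.7 -1 0 0 0 0 0;0.7 -1 0 0 0 0 0;0.7 0 0 0 0 0 0' | grep -E 'force|pos'; python3 -m crank '0.7 -1 0 0 0 0 0;0.7 0 0 0 0 0 0'| grep -E 'force|pos';python3 -m crank '0.7 -1 0 0 0 0 0;0.7 0 0 0 0 0 0'| grep -E 'force|pos'; done; python3 -c "
from h import *
print(np.mean([(grab_frame('side'),np.r_[env.state()['force'],env.state()['ee_pos']])[1] for _ in range(6)],0).round(2))"
```

```text
ee_pos: [603.9, -179.4, 73.6]
force: [1.3, 3.6, 0.2]
gripper_force: 22.0
ee_pos: [603.8, -180.2, 73.6]
force: [0.8, 6.1, 1.2]
gripper_force: 22.0
ee_pos: [603.7, -180.9, 73.6]
force: [0.5, 6.8, 0.6]
gripper_force: 22.0
[   1.42    6.19    0.82  603.75 -180.88   73.61]
```

```bash
python3 -m crank '0.7 0 0 0 0 0 0;0.7 -1 0 0 0 0 0;0.7 -1 0 0 0 0 0;0.7 0 0 0 0 0 0' 32 | grep -E 'force|pos'; python3 -m crank '0.7 -1 0 0 0 0 0;0.7 0 0 0 0 0 0'| grep -E 'force|pos';python3 -m crank '0.7 -0.8 0 0 0 0 0;0.7 0 0 0 0 0 0'| grep -E 'force|pos';  python3 -c "
from h import *
print(np.mean([(grab_frame('side'),np.r_[env.state()['force'],env.state()['torque'],env.state()['ee_pos']])[1] for _ in range(6)],0).round(2))"
```

```text
ee_pos: [603.5, -182.4, 73.6]
force: [2.2, 8.7, 1.3]
gripper_force: 32.0
ee_pos: [603.4, -183.1, 73.6]
force: [1.4, 8.5, 0.9]
gripper_force: 32.0
ee_pos: [603.4, -183.7, 73.6]
force: [2.9, 9.7, 0.7]
gripper_force: 32.0
[ 1.5300e+00  9.2000e+00  1.0900e+00  1.6400e+00 -3.1000e-01 -9.0000e-02
  6.0337e+02 -1.8369e+02  7.3620e+01]
```

```bash
python3 -m crank '0.7 -0.6 0 0 0 0 0;0.7 0 0 1.5 0 0 0;0.7 0 0 1 0 0 0;0.7 0 0 0 0 0 0' | grep -E 'force|pos'; python3 -m crank '0.7 0 0 1 0 0 0;0.7 0 0 1 0 0 0;0.7 0 0 0 0 0 0'| grep -E 'force|pos';python3 -m crank '0.7 0 0 1 0 0 0;0.7 0 0 1 0 0 0;0.7 0 0 0 0 0 0'| grep -E 'force|pos';  python3 -c "
from h import *
print(np.mean([(grab_frame('side'),np.r_[env.state()['force'],env.state()['torque'],env.state()['ee_pos']])[1] for _ in range(6)],0).round(2))"
```

```text
ee_pos: [603.3, -184.2, 71.6]
force: [1.2, 9.4, 4.0]
gripper_force: 32.0
ee_pos: [603.3, -184.2, 69.7]
force: [1.2, 9.5, 3.7]
gripper_force: 32.0
ee_pos: [603.4, -184.2, 67.7]
force: [0.8, 9.3, 4.5]
gripper_force: 32.0
[ 8.0000e-01  9.9100e+00  3.8300e+00  1.7100e+00 -1.4000e-01 -7.0000e-02
  6.0334e+02 -1.8421e+02  6.7740e+01]
```

```bash
for k in 1 ; do python3 -m crank '0.7 0 0 1 0 0 0;0.7 0 0 1 0 0 0;0.7 0 0 0 0 0 0'| grep -E 'force|pos';python3 -m crank '0.7 0 0 1 0 0 0;0.7 0 0 1 0 0 0;0.7 0 0 0 0 0 0'| grep -E 'force|pos'; python3 -m crank '0.7 0 0 1 0 0 0;0.7 0 0 0 0 0 0'| grep -E 'force|pos'; done; python3 -c "
from h import *
print(np.mean([(grab_frame('side'),np.r_[env.state()['force'],env.state()['torque'],env.state()['ee_pos']])[1] for _ in range(6)],0).round(2))"
```

```text
ee_pos: [603.3, -184.2, 65.7]
force: [0.7, 9.9, 4.0]
gripper_force: 32.0
ee_pos: [603.3, -184.2, 63.8]
force: [1.4, 9.3, 4.3]
gripper_force: 32.0
ee_pos: [603.3, -184.2, 62.8]
force: [1.5, 10.2, 4.0]
gripper_force: 32.0
[ 7.3000e-01  9.2400e+00  4.1300e+00  1.7100e+00 -1.2000e-01 -1.0000e-01
  6.0333e+02 -1.8423e+02  6.2760e+01]
```

```bash
for k in 1 ; do python3 -m crank '0.7 0 0 1 0 0 0;0.7 0 0 0 0 0 0'| grep -E 'force:|pos';python3 -m crank '0.7 0 0 0.5 0 0 0;0.7 0 0 0 0 0 0'| grep -E 'force:|pos'; python3 -m crank '0.7 0 0 0.5 0 0 0;0.7 0 0 0 0 0 0'| grep -E 'force:|pos'; python3 -m crank '0.7 0 0 0.5 0 0 0;0.7 0 0 0 0 0 0'| grep -E 'force:|pos'; done
```

```text
ee_pos: [603.3, -184.2, 61.8]
force: [0.9, 10.5, 4.0]
gripper_force: 32.0
ee_pos: [603.3, -184.3, 61.3]
force: [-0.7, 10.8, 4.8]
gripper_force: 32.0
ee_pos: [603.3, -184.2, 60.8]
force: [0.8, 9.8, 4.6]
gripper_force: 32.0
ee_pos: [603.4, -184.3, 60.6]
force: [-0.2, 10.5, 4.7]
gripper_force: 32.0
```

```bash
for k in 1 ; do python3 -m crank '0.7 0 0 0.5 0 0 0;0.7 0 0 0 0 0 0'| grep -E 'force:|pos';python3 -m crank '0.7 0 0 0.5 0 0 0;0.7 0 0 0 0 0 0'| grep -E 'force:|pos'; done;  python3 -c "
from h import *
print(np.mean([(grab_frame('side'),np.r_[env.state()['force'],env.state()['torque'],env.state()['ee_pos']])[1] for _ in range(6)],0).round(2))"
```

```text
ee_pos: [603.3, -184.2, 60.5]
force: [-0.4, 10.3, 7.9]
gripper_force: 32.0
ee_pos: [603.3, -184.2, 60.5]
force: [-1.2, 10.7, 10.8]
gripper_force: 32.0
[-7.1000e-01  1.0690e+01  1.1300e+01  1.7800e+00  3.5000e-01 -1.1000e-01
  6.0336e+02 -1.8425e+02  6.0550e+01]
```

```bash
python3 -m crank '0.7 0.5 0 0 0 0 0;0.7 0.5 0 0 0 0 0;0.7 0.5 0 0 0 0 0;0.7 0 0 0 0 0 0'| grep -E 'force|pos'; python3 -m crank '0.7 0 0 0 0 0 0;0.7 0 0 0 0 0 0' 10| grep -E 'force|pos'; python3 -m crank '0.35 0 0 0 0 0 0;0.2 0 0 0 0 0 0;0 0 0 0 0 0 0;0 0 0 0 0 0 0;0 0 0 0 0 0 0'; python3 - <<'E'
from h import *
im=grab_frame("scene");u,v=proj(cam("scene"),[603,-178,60]).astype(int)
im=im[v-30:v+30,u-30:u+30];cv2.imwrite("pics/rel.png",cv2.resize((255*(im/255.)**.6).astype('uint8'),(540,540),interpolation=2))
E
```

```text
ee_pos: [603.4, -183.8, 60.5]
force: [-1.8, 7.7, 10.6]
gripper_force: 32.0
ee_pos: [603.4, -183.8, 60.5]
force: [-1.0, 8.1, 9.4]
gripper_force: 10.0
time_s: 18.9
ee_pos: [603.1, -185.1, 58.4]
ee_rot: [-180.0, 0.0, 82.4]
force: [0.5, 0.4, 0.3]
gripper_width: 45.6
gripper_force: 0.0
```

View pics/rel.png

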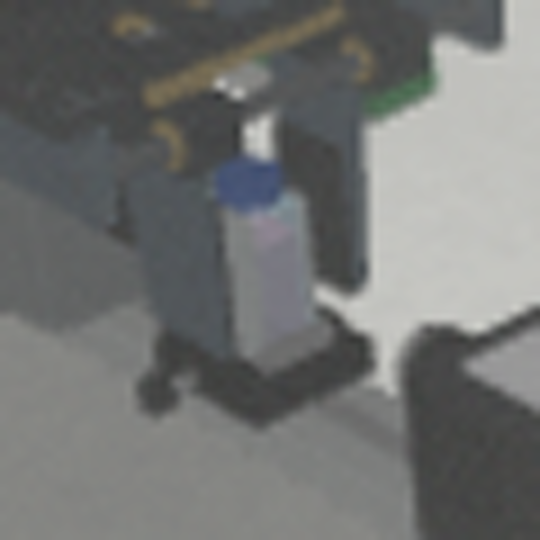

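The cell stands upright behind the stop, fingers clear of it. Retreat straight up, then step back to look.

```bash
python3 -m crank '0 0 0 -10 0 0 0;0 0 0 -20 0 0 0;0 0 0 -40 0 0 0;0 0 0 -50 0 0 0;0 0 0 -50 0 0 0;0 -20 0 -5 0 0 0;0 -25 0 0 0 0 0;0 0 0 0 0 0 0;0 0 0 0 0 0 0;0 0 0 0 0 0 0'
python3 - <<'E'
from h import *
im=grab_frame("wrist");sc=grab_frame("scene");s=env.state();c=cam("wrist",s);print(s["ee_pos"],s["force"])
a=cv2.resize((255*(im[80:230,180:330]/255.)**.6).astype('uint8'),(420,420),interpolation=2)
u,v=proj(cam("scene"),[603,-178,60]).astype(int)
b=cv2.resize((255*(sc[v-30:v+30,u-25:u+25]/255.)**.6).astype('uint8'),(350,420),interpolation=2)
cv2.imwrite("pics/fin.png",np.hstack([a,b]))
E
```

```text
time_s: 20.2
ee_pos: [597.1, -228.9, 233.1]
ee_rot: [-180.0, -0.0, 82.4]
force: [-0.3, 0.1, -0.5]
gripper_width: 45.7
gripper_force: 0.0
[ 597.22619823 -228.91618479  233.36923907] [-0.50245809 -0.03361692  0.27765076]
```

View pics/fin.png

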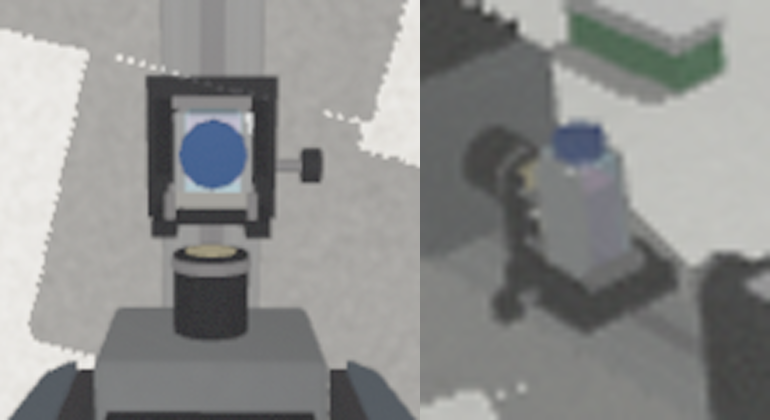

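The cell (blue cap at crop (213,154)) sits square between the stop (213,102) and the pad (213,198), upright, with the gripper well clear. I'm handing the job in.

```bash
python3 -c "
from workcell import env
print(env.job_done())"
```

```text
the job is handed in; nothing more can be done
None
```

The blue-capped cell is loaded in the holder, standing upright on the bed between the stop and the pad with its clear faces toward the lamp and detector, and the job was handed in at about 20 s on the robot's clock; no verdict came back.

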